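# Lock a turning autosampler carousel with its pin

## Robot

A 6-joint arm with a two-finger parallel gripper is mounted at the origin on the work surface. World frame = base frame: x ahead of the robot, y to its left, z up, the work surface at z = 0. Lengths are in m, angles in rad, forces in N, time in s.
With the tool pointing down it reaches from about 0.325 to 1 m from the base axis. Payload 5.1 kg.
Tool frame: the origin (TCP) lies at the very end of the fingers, on their centre line; the grasp point (between the pads) lies 19 mm behind it (bot.pinch_z is the z of the grasp point in the tool frame, in m); z points along the fingers, y is the line along which they close (so a half turn about z gives the same grasp; the last joint's range is limited). The gripper opens to 85 mm and grips with 20 to 120 N. Pads are 22 mm wide; open, the fingers measure 114 mm over their backs; the gripper's body (76 mm by 85 mm) begins 54 mm behind the grasp point. The pads swing forward as they close: fully open they stand 13 mm farther back than shut.
Start: joints at [-1.383, 0.124, 1.65, -0, 1.367, -0.083], TCP at [0.174, -0.626, 0.231] pointing down, gripper open.
Joint ranges: [-2.61, 2.61], [-1.02, 2.33], [0.03, 2.71], [-1.35, 4.49], [0.32, 2.68], [-2.91, 2.91]. Speed limits (rad/s): [2.57, 2.57, 3.14, 3.14, 3.14, 3.14].

## Interface

Orientations are given as a unit quaternion [x, y, z, w].
In Python, from workcell import bot, eyes gives the robot as it stands.
- The arm moves only by the shell command python3 -m inch 'ROWS'. ROWS is text: rows parted by semicolons, each of 7 numbers parted by spaces: the turn, a rotation vector about the world's x, y, z in degrees, then the shift along the world's x, y, z in mm, then the opening, from 0 (shut) to 1 (fully open). In form: ax ay az dx dy dz claw; .... A call has 1 to 8 rows; each row is the pose to reach, as a shift and turn from the pose commanded when the call began; what a row does not reach only later rows make up. A row lasts 1/8 s, in which the tool goes at most 62.5 mm and 10.7 degrees, less where a joint would pass 70% of its speed; a pose out of reach is approached as far as the arm can. A call with a gripper value outside its range is refused whole. The fingers move at their own pace and stop on an object; the grip force is fixed at half the most. Time passes only in rows, so rows that repeat a pose let the fingers close. It gives the time, the measured TCP pose, the force, the opening and the grip force at its end, in the units of the state.
- bot.state(): the state, without advancing time (a new reading comes with each control period).
- eyes.grab_frame(name): name is "side" or "top" or "wrist"; returns a dict with "frame" (400x640x3 uint8, red, green, blue), "fov_y" (degrees; the focal length in pixels is half the picture's height over the tangent of half this angle, whatever the lens; pixels are square), "cx", "cy" (the principal point, pixels), "origin" and "rotation" of the camera in the world; the wrist camera has in their place "mount" (4x4, takes a point from camera to tool coordinates, whose origin is the TCP and whose axes are the flange's). Camera axes: x right, y up, looking along -z (the intrinsics and any distortion apply to the point x, -y, -z); pixel columns grow to the right and rows downward; lengths in m; the calibration is good to about 2 mm. A picture is of the moment at which its call begins: read the wrist's pose just before it. There is no depth.
- bot.finish_job(): hands the job in; it is judged then, once.
The state is a dict: "time_s": time; "qpos": joint angles; "joint_vel": joint speeds; "tau": joint torques, N m; "position": TCP position; "tcp_rot": TCP orientation; "force": force on the tool from outside, world axes, zero at the start; "wrist_torque": the same for the moment, N m; "opening": finger opening in m; "finger_force": force on a finger pad.
Only numpy, scipy, OpenCV 4.12 (cv2) and the standard library are available. Lean on these libraries where they do the work, as an engineer would, in place of code of your own. Each camera call takes 0.05 s, during which the arm holds its last target. There are 200 camera calls.

## Task

The vial carousel keeps turning by itself. Take the red-handled locking pin from its blue stand, put it through the slot of the fixed bracket and rub its tip gently on the turning wheel so that the wheel slows to a crawl, less than a fifth of its speed, before its yellow-framed hole arrives; then let the hole creep on under the pin, catch it and push the pin fully home, so that it locks the wheel once you let go. Keep your hand off the wheel, do not press hard on it, and leave everything else on the bench alone.

Things in the scene. Friction and masses are not known exactly. Their poses are not given: they have to be found in the camera images.
- station: Carousel unit, fixed to the bench: white round housing, 260 mm diameter, 50 mm high, origin at the centre of its underside, z up along the wheel's axis. An aluminium bracket (75 x 50 mm, 18 mm thick, top 104 mm above the bench) reaches over the wheel from a post on the station's +x side, spanning 50 to 125 mm from the axis.
- slot (a point): Middle of the slot's mouth on the bracket's top face, 75 mm from the wheel's axis along the station's +x and 104 mm above the bench. The slot goes straight down through the bracket: 18 mm long along the station's x (radial to the wheel), 12 mm wide along the station's y.
- disc: The black wheel, 194 mm across, 16 mm thick, origin on its axis at its underside. Vials on an inner circle (up to 54 mm from the axis, 7 mm high) and a hub cap 12 mm high. Its top face is 78 mm above the bench, 8 mm below the bracket. It gives downwards on a sprung hub: it starts to sink at about 0.7 N and takes 3.5 N more per mm, at most 6 mm.
- lock_hole (a point): Middle of the locking hole at the wheel's top face, 75 mm from the axis: a through hole 16 mm long radially and 13 mm wide tangentially, framed in yellow. It passes right under the slot once a turn.
- spindle (a joint): Turning angle of the wheel (rad), growing counter-clockwise seen from above, adding up over the turns; the hole lies under the slot at every whole multiple of 2 pi. A weak slipping drive (about 0.16 N m, like 2.1 N at the hole) always turns it: about 2.4 rad/s when left alone. Rubbing slows it in proportion to the press and finally stalls it; eased off, it turns again.
- pin: Loose steel pin, 170 g, upright in the stand; origin at its tip, z up to the handle. Shaft 10 mm thick, 38 mm long, tapered foot (7 mm at the end, taper 3 mm high); collar 26 mm in diameter, 38 to 42 mm from the tip; red square handle 20 x 20 mm, flats along the pin's x and y, 42 to 84 mm from the tip. Fully home, the collar rests on the bracket and the tip is 12 mm deep in the wheel.
- pin_tip (a point): End of the pin's foot, on its axis. Pressed on the wheel's face it slows the wheel; a press of 2 N in some runs, of 5.5 N in others, stalls it (friction differs), so watch the wheel as you press. At a crawl the hole catches a pressed tip: the wheel springs up around it and stops.
- pin_collar (a point): Underside of the pin's collar, on its axis, 38 mm from the tip.
- stand: Blue block, 56 x 56 x 60 mm high, fixed, origin at the centre of its underside; the pin stands in the 12.5 mm hole in its top with its collar resting on the top.
- vial_rack: Bystander: white rack of vials 70 x 70 mm, 53 mm high, origin under its centre; leave it where it is.
- solvent: Bystander: amber bottle, 70 mm diameter, 170 mm high, origin under its centre.
- jar: Bystander: white jar, 60 mm diameter, 80 mm high, origin under its centre.
- tablets: Bystander: flat dish of yellow tablets, 90 mm diameter, 18 mm high, origin under its centre.
- screwdriver: Bystander: screwdriver lying flat, orange handle.
- mouse: Bystander: black computer mouse, 100 x 60 x 26 mm, origin under its centre.
- mug: Bystander: blue mug, 80 mm diameter, 90 mm high, origin under its centre.
There are look-alikes about, which are no part of the job. What is shaped like the pin but green is not meant.

How it is judged:
On the way:
1. The pin stands in the bracket's slot with its tip rubbing on the wheel's face, while the hole is still more than 15 mm away, and has slowed the wheel below 0.5 rad/s (for 0.3 s) (horizontal distance between pin_tip and slot below 0.008 m and contact force between pin and disc above 0.4 N and velocity of joint spindle below 0.5 rad/s and z of pin_tip in the frame of lock_hole between -0.006 and 0.004 m and horizontal distance between lock_hole and slot above 0.015 m), for 0.3 s.
At the end, for the whole second after the job is handed in: The pin is through slot and hole and fully home: collar within 2 mm of the bracket, tip at least 9 mm deep in the wheel's hole, within 8.5 degrees of upright; the hole is within 5 mm of the slot's middle, the pin's tip within 8 mm of it, wheel (under 0.05 rad/s) and pin are at rest (z of pin_collar in the frame of slot below 0.002 m and z of pin_tip in the frame of lock_hole below -0.009 m and horizontal distance between lock_hole and slot below 0.005 m and horizontal distance between pin_tip and slot below 0.008 m and angle between pin's own z axis and vertical below 0.15 rad and velocity of joint spindle between -0.05 and 0.05 rad/s and linear speed of pin below 0.02 m/s); the robot touches nothing.
It fails at once if The pin is pressed or knocked on the wheel with more than 12 N (contact force between pin and disc above 12 N).
It fails at once if The robot touches the wheel itself (contact force between any of the fingers, the arm and disc above 0.5 N).
It fails at once if A bystander is moved by more than 20 mm (distance of any of vial_rack, solvent, jar, tablets, screwdriver, mouse, mug from where it was at the start of the episode above 0.02 m).
It also fails if it takes over 72 s, if anything falls off the work surface, if the arm or the gripper's body presses on something with over 40 N, if the wrist force passes 120 N, or if a joint passes its speed limit or range.

## Working session

There is one attempt and no reset: what is moved stays moved. The work goes in short steps, Python scripts to look and compute and a shell command to move; the robot and the scene stay as the last step left them, time stands still between calls to the robot, and variables do not carry over. Pictures are saved under pics/ and viewed, at most 10 in all, crops included, and the job is handed in when it is done.

```bash
mkdir -p pics; ls
python3 - <<'E'
from workcell import bot, eyes
import cv2,numpy as np
s=bot.state();print(s['time_s'],s['position'],s['tcp_rot'],s['force'],s['opening'],bot.pinch_z)
for n in('top','side'):
    f=eyes.grab_frame(n);cv2.imwrite(f'pics/{n}0.png',f['frame'][...,::-1]);print(n,{k:v for k,v in f.items() if k!='frame'})
a=cv2.imread('pics/top0.png');b=cv2.imread('pics/side0.png')
E
```

```text
pics
0.0 [ 0.17372691 -0.62572673  0.23003848] [ 9.90846756e-01  1.34987459e-01 -4.61577573e-05 -1.04419262e-03] [-0.66685137  0.73994503 -1.53120001] 0.0853806518083857 -0.0187
top {'fov_y': 47.07444438090551, 'cx': 325.3134661662711, 'cy': 203.30982857771076, 'origin': array([0.29626818, 0.00817903, 1.4165466 ]), 'rotation': array([-0.07274563,  0.05972983,  0.70929437, -0.69859996])}
side {'fov_y': 57.38629535008881, 'cx': 322.5883496756373, 'cy': 199.03307992001825, 'origin': array([-0.03079244,  0.59789162,  0.77816141]), 'rotation': array([-0.1661544 ,  0.39544693,  0.83715685, -0.339386  ])}
```

View pics/top0.png

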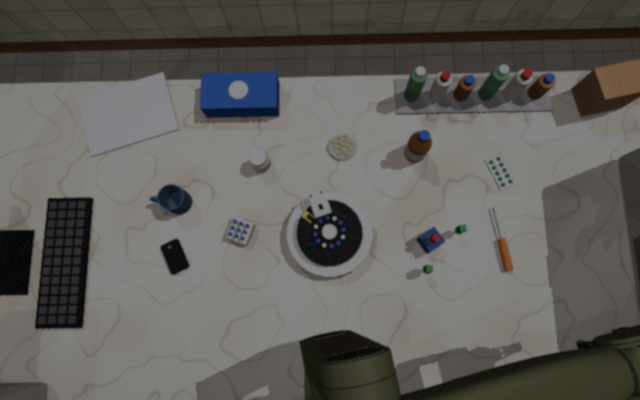

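View pics/side0.png

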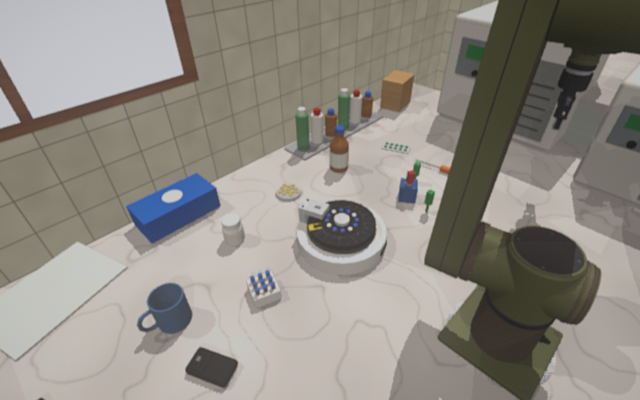

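The top view shows the carousel at about (330,234) with its bracket at (320,203). The only red handle on a blue stand is at (431,239). The pin-shaped items at (461,229) and (428,268) are green, so they are the look-alikes. I'll enlarge to confirm.

```bash
cat > h.py <<'E'
import numpy as np,cv2
from scipy.spatial.transform import Rotation as R
from workcell import bot,eyes
def cam(f,s=None):
    fl=200/np.tan(np.radians(f['fov_y'])/2)
    if 'mount' in f:
        M=np.asarray(f['mount']);Rt=R.from_quat(s['tcp_rot']).as_matrix()
        return fl,Rt@M[:3,3]+s['position'],Rt@M[:3,:3],f['cx'],f['cy']
    return fl,np.array(f['origin']),R.from_quat(f['rotation']).as_matrix(),f['cx'],f['cy']
def ray(c,uv):
    fl,o,Rm,cx,cy=c
    return o,Rm@np.array([(uv[0]-cx)/fl,-(uv[1]-cy)/fl,-1.])
def onz(c,uv,z):
    o,d=ray(c,uv);return o+d*(z-o[2])/d[2]
def proj(c,p):
    fl,o,Rm,cx,cy=c;q=Rm.T@(np.array(p)-o);return np.array([cx-fl*q[0]/q[2],cy+fl*q[1]/q[2]])
def tri(c1,u1,c2,u2):
    o1,d1=ray(c1,u1);o2,d2=ray(c2,u2)
    t=np.linalg.lstsq(np.c_[d1,-d2],o2-o1,rcond=None)[0];a=o1+t[0]*d1;b=o2+t[1]*d2
    return (a+b)/2,np.linalg.norm(a-b)
def blobs(im,lo,hi,amin=4):
    h=cv2.cvtColor(im,cv2.COLOR_RGB2HSV);m=cv2.inRange(h,lo,hi)
    n,l,st,ce=cv2.connectedComponentsWithStats(m)
    return [(st[i,4],ce[i].round(2),st[i,:4]) for i in range(1,n) if st[i,4]>=amin],l
E
python3 - <<'E'
from h import *
F={n:eyes.grab_frame(n) for n in('top','side')}
C={n:cam(F[n]) for n in F}
for n in F:
    for nm,lo,hi in(('red',(0,150,80),(6,255,255)),('red2',(172,150,60),(180,255,255)),('yel',(22,130,60),(34,255,255)),('blue',(100,90,40),(125,255,140))):
        print(n,nm,[(int(a),c,b) for a,c,b in blobs(F[n]['frame'],lo,hi,8)[0]])
a=F['top']['frame'][...,::-1][180:290,270:480];b=F['side']['frame'][...,::-1][150:280,280:460]
a=cv2.resize(a,(800,419),interpolation=cv2.INTER_CUBIC);cv2.imwrite('pics/c1.png',a)
E
```

```text
top red [(55, array([527.2 ,  72.87]), array([523,  69,   9,   9], dtype=int32)), (52, array([445.38,  74.62]), array([442,  71,   8,   8], dtype=int32)), (28, array([434.36, 237.36]), array([432, 235,   6,   6], dtype=int32))]
top red2 [(16, array([435.44, 237.25]), array([431, 234,   8,   8], dtype=int32))]
top yel [(71, array([304.54, 221.59]), array([299, 217,  13,  11], dtype=int32))]
top blue [(3129, array([239.59,  94.36]), array([200,  72,  79,  45], dtype=int32)), (74, array([548.95,  77.85]), array([544,  73,  11,  10], dtype=int32)), (75, array([469.17,  79.67]), array([465,  75,  10,  10], dtype=int32)), (97, array([423.88, 135.1 ]), array([419, 130,  11,  11], dtype=int32)), (434, array([172.5 , 199.77]), array([151, 187,  40,  24], dtype=int32)), (22, array([323.45, 218.05]), array([321, 216,   6,   5], dtype=int32)), (24, array([337.71, 220.  ]), array([335, 218,   6,   5], dtype=int32)), (8, array([234.12, 220.88]), array([233, 220,   3,   3], dtype=int32)), (22, array([317.64, 222.59]), array([315, 220,   6,   6], dtype=int32)), (23, array([342.26, 225.7 ]), array([3
[... 832 characters left out ...]
de red [(25, array([356.08,  92.44]), array([354,  90,   5,   6], dtype=int32)), (32, array([316.5 , 110.62]), array([314, 108,   6,   7], dtype=int32)), (18, array([411.  , 172.72]), array([408, 171,   6,   4], dtype=int32))]
side red2 []
side yel [(63, array([316.02, 230.95]), array([310, 226,  15,  10], dtype=int32))]
side blue [(15, array([367.67,  94.67]), array([365,  93,   6,   4], dtype=int32)), (19, array([330.37, 112.47]), array([328, 111,   6,   4], dtype=int32)), (28, array([339.54, 130.07]), array([335, 126,  10,   7], dtype=int32)), (94, array([410.1 , 190.07]), array([401, 179,  16,  23], dtype=int32)), (1622, array([177.82, 216.32]), array([127, 188,  93,  55], dtype=int32))]
```

View pics/c1.png

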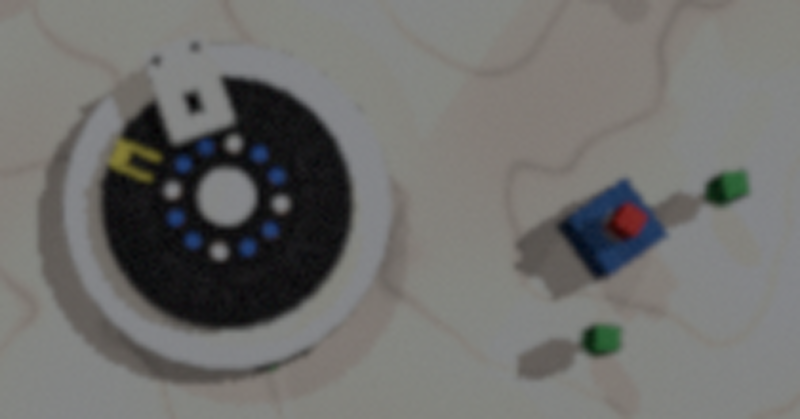

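The crop confirms it: the red handle on the blue stand, at crop (628,220), is the target. The green pieces at crop (728,186) and (601,339) are not meant. The slot shows at crop (194,101) and the yellow hole at (135,158), just past the slot.

Run:
```python
from h import *
F={n:eyes.grab_frame(n) for n in('top','side')}
C={n:cam(F[n]) for n in F};t=C['top'];s=C['side']
cr=lambda u,v:(270+(u+.5)*210/800-.5,180+(v+.5)*110/419-.5)
print('pin top',onz(t,(434.7,237.3),.106),tri(t,(434.7,237.3),s,(411,172.7)))
print('stand',[onz(t,cr(*p),.06).round(4) for p in((627,181),(665,236),(604,277),(561,226))])
print('hub',onz(t,cr(226,196),.09)); print('slot',onz(t,cr(194,101),.104))
print('brk corners',[onz(t,cr(*p),.104).round(4) for p in((217,73),(235,125),(174,146),(152,85))])
print('greens',[onz(t,cr(*p),.08).round(3) for p in((728,186),(601,339))])
# wheel: vials dots fit
im=F['top']['frame'];b,_=blobs(im,(100,90,40),(125,255,140),15)
P=np.array([onz(t,c,.085)[:2] for a,c,_ in b if 310<c[0]<350 and 210<c[1]<250])
A=np.c_[2*P,np.ones(len(P))];x=np.linalg.lstsq(A,(P**2).sum(1),rcond=None)[0];print('vial circle',x[:2],np.sqrt(x[2]+x[:2]@x[:2]))
```

```text
pin top [ 0.44130321 -0.27993949  0.106     ] (array([ 0.44222328, -0.28051662,  0.10214282]), np.float64(0.001125330868113977))
stand [array([ 0.4766, -0.2904,  0.06  ]), array([ 0.4333, -0.3172,  0.06  ]), array([ 0.4024, -0.2685,  0.06  ]), array([ 0.4423, -0.2374,  0.06  ])]
hub [0.46596129 0.02151755 0.09      ]
slot [0.53751689 0.04471587 0.104     ]
brk corners [array([0.559 , 0.0269, 0.104 ]), array([0.5184, 0.0137, 0.104 ]), array([0.503 , 0.0603, 0.104 ]), array([0.5505, 0.0767, 0.104 ])]
greens [array([ 0.469, -0.363,  0.08 ]), array([ 0.354, -0.26 ,  0.08 ])]
vial circle [0.46612803 0.02153675] 0.04223467614215602
```

```bash
python3 -m inch '0 0 8 40 52 0 0.55;0 0 16 80 104 0 0.55;0 0 16 120 155 0 0.55;0 0 16 160 207 0 0.55;0 0 16 200 259 0 0.55;0 0 16 240 310 0 0.55;0 0 16 267 346 0 0.55;0 0 16 267 346 0 0.55'
python3 - <<'E'
from h import *
s=bot.state();f=eyes.grab_frame('wrist');c=cam(f,s)
print(s['time_s'],s['position'],s['tcp_rot'],s['force'],s['opening'])
print(f['mount'],f['fov_y'])
cv2.imwrite('pics/w1.png',f['frame'][...,::-1]);print(proj(c,(.4413,-.28,.106)))
for lo,hi in(((0,150,60),(6,255,255)),((172,150,60),(180,255,255))):print(blobs(f['frame'],lo,hi,50)[0])
E
```

```text
time_s: 1.3
position: [0.4427, -0.2772, 0.2315]
tcp_rot: [0.962, 0.275, 0.0, -0.0]
force: [-0.1, -0.6, 0.1]
opening: 0.047
finger_force: 0.0
1.3 [ 0.44268759 -0.2771895   0.23146985] [ 9.61543031e-01  2.74654144e-01  3.07866027e-04 -7.36792562e-05] [-0.09971278 -0.60092477  0.10510743] 0.047024617868933735
[[-9.46387541e-04  9.56779951e-01  2.90811329e-01  7.45499635e-02]
 [ 9.99999469e-01  7.86728148e-04  6.65934575e-04 -2.17377574e-04]
 [ 4.08363392e-04  2.90811805e-01 -9.56780188e-01 -1.41425855e-01]
 [ 0.00000000e+00  0.00000000e+00  0.00000000e+00  1.00000000e+00]] 71.8830066617618
[319.16513054 194.38486689]
[(np.int32(440), array([320.79, 188.07]), array([310, 173,  23,  30], dtype=int32))]
[]
```

View pics/w1.png

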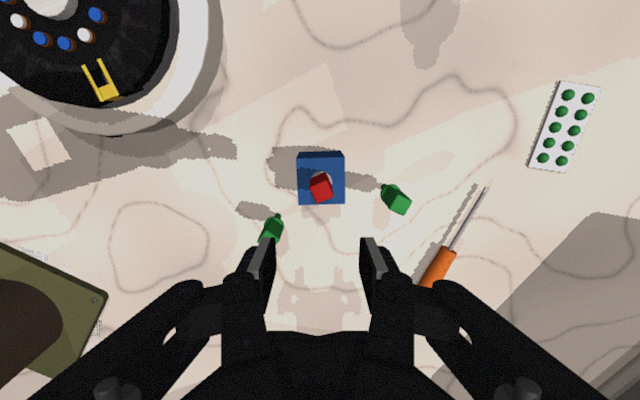

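The wrist view has the blue stand at (320,178), the red handle at (321,187) turned somewhat against the stand, and the green look-alikes at (273,228) and (396,199). Next I measure the handle's top face.

Run:
```python
from h import *
f=eyes.grab_frame('wrist')
a=f['frame'][165:210,300:345,::-1];cv2.imwrite('pics/w2.png',cv2.resize(a,(585,585),interpolation=cv2.INTER_CUBIC))
print(a[8:40:2,6:36:3,2])
```

```text
[[ 32  27  92 100  80  77  82 164  40  40]
 [ 32  39  88  75  77  84  82 135  85  43]
 [ 23  54  76  79  76  78  76  96 149  41]
 [ 34  59  78  83  74 104 165  90 161  36]
 [ 30  67  76  75 134 171 184 132 153  50]
 [ 23  72 108 160 178 177 178 162 102  47]
 [ 29 124 169 175 179 178 180 176  87  45]
 [ 33 130 175 173 178 180 177 181 105  44]
 [ 45  70 176 175 177 178 179 178 151  48]
 [ 48  37 168 172 174 179 179 176 173  41]
 [ 42  45 141 171 172 174 179 179 180  39]
 [ 44  45  82 176 175 177 178 183 175  38]
 [ 44  46  33 177 173 177 175 109  43  51]
 [ 44  41  33 154 172 134  56  44  44  44]
 [ 44  37  39  80 102  24  33  35  39  39]
 [142 147 150 149 169 175 175 194 196 204]]
```

View pics/w2.png

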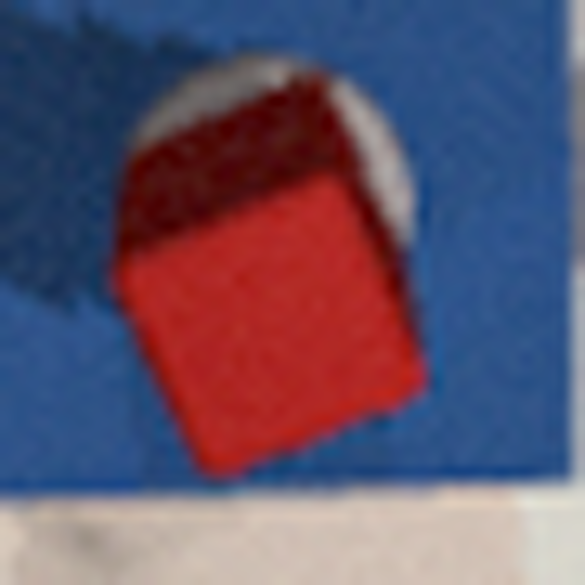

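Top-face corners are at crop (120,265), (335,178), (425,385) and (215,475). The pin stands upright in its stand.

Run:
```python
from h import *
s=bot.state();f=eyes.grab_frame('wrist');c=cam(f,s)
P=np.array([onz(c,(300+(u+.5)/13-.5,165+(v+.5)/13-.5),.106)[:2] for u,v in((120,265),(335,178),(425,385),(215,475))])
print(P,P.mean(0));e=np.roll(P,-1,0)-P;print(np.linalg.norm(e,axis=1),np.degrees(np.arctan2(e[:,1],e[:,0])))
Rm=R.from_quat(s['tcp_rot']).as_matrix();print('toolY',np.degrees(np.arctan2(Rm[1,1],Rm[0,1])),s['position'],P.mean(0)-s['position'][:2])
```

```text
[[ 0.44245854 -0.26887047]
 [ 0.45686318 -0.27929077]
 [ 0.44661512 -0.29392694]
 [ 0.43187542 -0.28389205]] [ 0.44445307 -0.28149506]
[0.01777854 0.01786729 0.01783138 0.01837527] [ -35.88192872 -124.99921588  145.75270763   54.83425398]
toolY -58.38935115917322 [ 0.44100117 -0.27997494  0.2313339 ] [ 0.0034519  -0.00152012]
```

```bash
python3 -m inch '0 0 8 2.7 -1.2 -40 0.55;0 0 16 2.7 -1.2 -80 0.55;0 0 23 2.7 -1.2 -100 0.55;0 0 23 2.7 -1.2 -125 0.55;0 0 23 2.7 -1.2 -145 0.55;0 0 23 2.7 -1.2 -158 0.55;0 0 23 2.7 -1.2 -158 0.55;0 0 23 2.7 -1.2 -158 0'
python3 -m inch '0 0 0 0 0 0 0;0 0 0 0 0 0 0;0 0 0 0 0 0 0;0 0 0 0 0 0 0'
```

```text
time_s: 2.45
position: [0.4438, -0.2823, 0.0742]
tcp_rot: [0.889, 0.458, 0.0, 0.001]
force: [-0.7, 0.5, 0.3]
opening: 0.03
finger_force: 0.0
time_s: 2.95
position: [0.4443, -0.2822, 0.0746]
tcp_rot: [0.889, 0.458, 0.0, 0.001]
force: [-0.7, -0.6, 6.4]
opening: 0.0191
finger_force: 59.4
```

```bash
python3 -m inch '0 0 0 0 0 10 0;0 0 0 0 0 50 0;0 0 0 0 0 90 0;0 0 0 0 0 126 0;0 0 0 10 50 126 0;0 0 0 22 100 126 0;0 0 0 33 150 126 0;0 0 0 45 200 126 0'
python3 -m inch '0 0 0 10 40 0 0;0 0 0 20 86 0 0;0 0 0 20 86 0 0;0 0 0 20 86 0 0'
python3 - <<'E'
from h import *
s=bot.state();f=eyes.grab_frame('wrist');c=cam(f,s)
print(s['position'],s['tcp_rot'],s['force'])
cv2.imwrite('pics/w3.png',f['frame'][...,::-1]);np.save('w3.npy',f['frame'])
Rm=R.from_quat(s['tcp_rot']).as_matrix()
print('tip exp px',proj(c,s['position']+Rm@np.array([0,0,.051])),'slot',proj(c,(.5375,.0447,.104)))
for lo,hi in(((0,150,60),(6,255,255)),((22,130,60),(34,255,255))):print(blobs(f['frame'],lo,hi,50)[0])
E
```

```text
time_s: 3.95
position: [0.488, -0.0796, 0.1988]
tcp_rot: [0.889, 0.458, -0.0, -0.001]
force: [0.3, -0.2, -0.8]
opening: 0.0192
finger_force: 62.5
time_s: 4.45
position: [0.508, 0.0045, 0.1988]
tcp_rot: [0.889, 0.458, -0.001, -0.0]
force: [-0.6, 1.0, -1.9]
opening: 0.0193
finger_force: 62.5
[0.50797469 0.00445083 0.19876505] [ 8.88815331e-01  4.58265006e-01 -6.65151423e-04 -2.21649827e-04] [-0.58608473  1.00215158 -1.88371089]
tip exp px [317.38694181 218.73855673] slot [318.26415259 144.64830162]
[(np.int32(2319), array([317.07, 263.63]), array([297, 227,  42,  69], dtype=int32))]
[(np.int32(89), array([514.16,  37.31]), array([508,  32,  12,  12], dtype=int32)), (np.int32(87), array([534.92,  48.34]), array([529,  43,  12,  12], dtype=int32)), (np.int32(86), array([502.16,  52.5 ]), array([496,  47,  12,  12], dtype=int32)), (np.int32(88), array([519.86,  52.16]), array([514,  47,  12,  11], dtype=int32)), (np.int32(85), array([547.  ,  59.18]), array([541,  54,  12,  11], dtype=int32)), (np.int32(74), array([505.19,  67.41]), array([500,  63,  11,  10], dtype=int32)), (np.int32(84), array([519.11,  67.04]), array([514,  62,  11,  11], dtype=int32)), (np.int32(85), array([534.38,  70.58]), array([529,  66,  11,  11], dtype=int32)), (np.int32(76), array([487.24,  73.64]), array([482,  69,  11,  10], dtype=int32)), (np.int32(82), array([519.43,  81.49]), array([514,  77,  11,  10], dtype=int32)), (np.int32(77), array([498.13,  82.38]), array([493,  78,  11,  10], dtype=int32)), (np.int32(76), array([533.7 ,  87.04]), array([528,  83,  12,  10], dtype=int32)), (np.int32(73), array([510.48,  94.67]), array([505,  90,  11,  10], dtype=int32)), (np.int32(73), array([494.07,  97.68]), array([489,  93,  11,  10], dtype=int32)), (np.int32(347), array([350.48, 228.26]), array([332, 214,  32,  30], dtype=int32))]
```

View pics/w3.png

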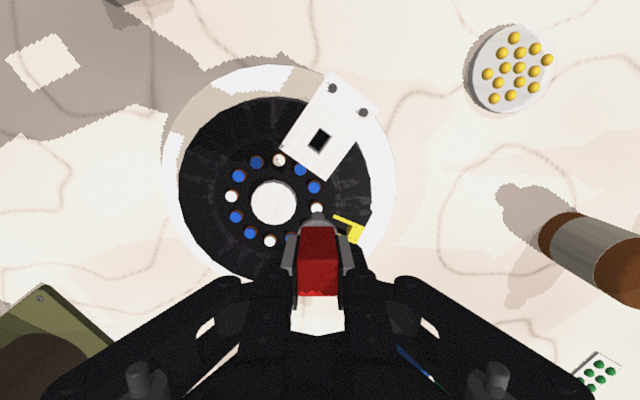

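The slot is at (319,141) and the held pin is at (317,225). I'll enlarge that area to read the slot and the tip.

Run:
```python
from h import *
a=np.load('w3.npy')
g=cv2.cvtColor(a[128:155,306:333],cv2.COLOR_RGB2GRAY)
m=(g<110).astype(np.uint8);n,l,st,ce=cv2.connectedComponentsWithStats(m);print(st,ce)
i=l[13,13];print(cv2.minAreaRect(np.argwhere(l==i)[:,::-1].astype(np.float32)))
b=a[120:240,270:370,::-1];cv2.imwrite('pics/w4.png',cv2.resize(b,(500,600),interpolation=cv2.INTER_CUBIC))
```

```text
[[  0   0  27  27 457]
 [  2   1  22  24 272]] [[13.10940919 13.41575492]
 [12.81617647 12.30147059]]
((12.844594955444336, 12.317567825317383), (13.368478775024414, 20.227088928222656), 35.53767776489258)
```

View pics/w4.png

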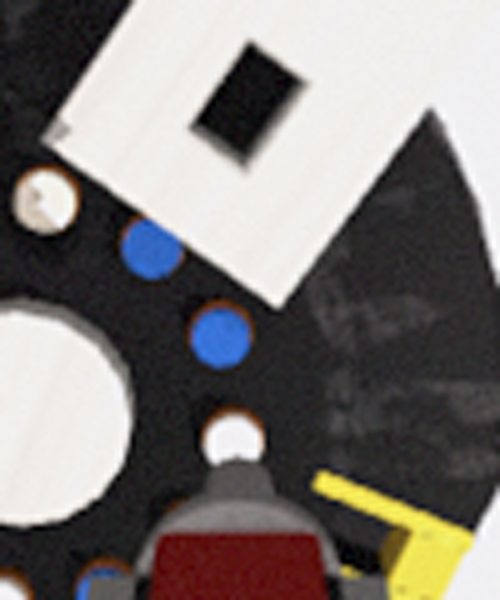

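The slot mouth is centred at crop (248,105), full-image (319.3,140.7). The pin foot is centred at about crop (240,487), full-image (318,217.4), which is within 1.3 px of where the grasp predicts it.

Run:
```python
from h import *
s=bot.state();f=eyes.grab_frame('wrist');c=cam(f,s);p=s['position']
q=lambda u,v:(270+(u+.5)/5-.5,120+(v+.5)/5-.5)
P=np.array([onz(c,q(*k),.104)[:2] for k in((250,42),(308,83),(245,168),(190,128))]);print(P,P.mean(0))
e=np.roll(P,-1,0)-P;print(np.linalg.norm(e,axis=1),np.degrees(np.arctan2(e[:,1],e[:,0])))
hub=onz(c,q(30,412),.09)[:2];print('hub',hub,np.linalg.norm(P.mean(0)-hub))
tip=onz(c,(318,217.4),p[2]-.051);print('tip',tip,p,'need mm',(P.mean(0)-tip[:2])*1e3,(P.mean(0)-p[:2])*1e3)
```

```text
[[0.54648618 0.05461569]
 [0.55052977 0.04352686]
 [0.53370264 0.03811141]
 [0.53004476 0.04901337]] [0.54019084 0.04631683]
[0.01180308 0.01767708 0.01149925 0.01736969] [ -69.9653832  -162.16031933  108.5479156    18.81624788]
hub [0.4724445  0.02264608] 0.07176259925810798
tip [0.50899557 0.00452968 0.147907  ] [0.50805633 0.00393785 0.198907  ] need mm [31.19526554 41.78715095] [32.13450935 42.37898429]
```

```bash
python3 -m inch '0 0 0 16 21 0 0;0 0 0 31.7 42.1 0 0;0 0 0 31.7 42.1 -15 0;0 0 0 31.7 42.1 -30 0;0 0 0 31.7 42.1 -37 0;0 0 0 31.7 42.1 -37 0'
python3 - <<'E'
from h import *
s=bot.state();f=eyes.grab_frame('wrist');c=cam(f,s);np.save('w5.npy',f['frame']);p=s['position']
print(p,s['force'],'tip exp',proj(c,p-[0,0,.051]),'slot',proj(c,(.5402,.0463,.104)))
b=f['frame'][160:260,260:380,::-1];cv2.imwrite('pics/w5.png',cv2.resize(b,(720,600),interpolation=cv2.INTER_CUBIC))
E
```

```text
time_s: 5.3
position: [0.5393, 0.046, 0.161]
tcp_rot: [0.889, 0.458, -0.001, -0.001]
force: [-0.3, -0.3, -1.7]
opening: 0.0192
finger_force: 62.5
[0.53925263 0.0460062  0.16100138] [-0.26193844 -0.34982215 -1.66493297] tip exp [317.51627995 218.64860285] slot [318.30563343 214.83638816]
```

View pics/w5.png

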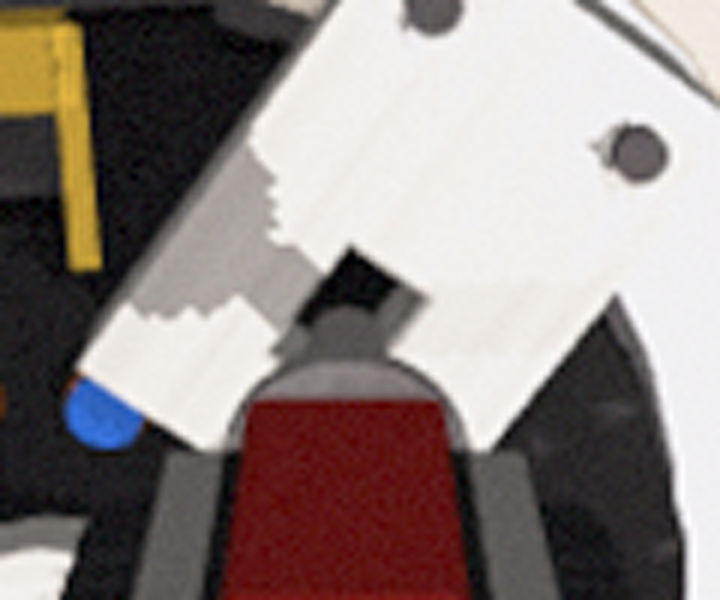

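Tip and slot line up to within about 1 mm, with a small correction needed towards the base. I'll lower into the slot and set up a wheel monitor.

```bash
cat > look.py <<'E'
from h import *
import sys
HUB={'wrist':(.469,.0226),'top':(.466,.0215),'side':(.467,.022)}
def wheel(n):
    s=bot.state();f=eyes.grab_frame(n);c=cam(f,s);h=np.array(HUB[n]);im=f['frame']
    P=lambda u,z:onz(c,u,z)[:2]-h
    ph=[];
    for a,u,_ in blobs(im,(100,90,30),(125,255,255),12)[0]:
        d=P(u,.085)
        if .034<np.hypot(*d)<.051:ph.append(np.exp(12j*np.arctan2(d[1],d[0])))
    v=np.degrees(np.angle(np.mean(ph)))/12 if ph else np.nan
    y=[]
    for a,u,_ in blobs(im,(20,120,50),(35,255,255),15)[0]:
        d=P(u,.078)
        if .055<np.hypot(*d)<.1:y.append((int(a),round((np.degrees(np.arctan2(d[1],d[0]))-18.4+180)%360-180,1)))
    return s,v,len(ph),y
if __name__=='__main__':
    o=None
    for n in sys.argv[1:]:
        s,v,k,y=wheel(n);t=s['time_s'];w=''
        if o and o[2]==n: w=round(np.radians((v-o[1]+15)%30-15)/(t-o[0]),2)
        o=(t,v,n);print(n,round(t,3),'z',s['position'][2].round(4),'F',s['force'].round(2),'ph',round(v,1),k,'w',w,'yel',y)
E
python3 -m inch '0 0 0 -0.5 -0.8 0 0;0 0 0 -0.5 -0.8 -5 0;0 0 0 -0.5 -0.8 -10 0;0 0 0 -0.5 -0.8 -15 0;0 0 0 -0.5 -0.8 -20 0;0 0 0 -0.5 -0.8 -23 0;0 0 0 -0.5 -0.8 -23 0'
python3 look.py wrist wrist wrist wrist wrist top top top side side side
```

```text
time_s: 6.22
position: [0.5395, 0.0458, 0.1389]
tcp_rot: [0.889, 0.458, -0.0, -0.0]
force: [-0.4, 0.5, -1.6]
opening: 0.0189
finger_force: 62.5
wrist 6.225 z 0.1389 F [-0.36  0.54 -1.55] ph -13.5 3 w  yel [(81, np.float64(166.2))]
wrist 6.275 z 0.1392 F [-0.08 -0.67 -2.14] ph -6.2 4 w 2.53 yel [(152, np.float64(166.3))]
wrist 6.325 z 0.1394 F [-0.35  1.16 -1.63] ph 1.3 3 w 2.62 yel [(17, np.float64(168.2))]
wrist 6.375 z 0.1396 F [-0.29 -0.55 -2.69] ph 7.8 3 w 2.29 yel [(73, np.float64(-169.8))]
wrist 6.425 z 0.1396 F [-0.76 -0.22 -1.8 ] ph 14.6 3 w 2.37 yel [(111, np.float64(-168.7))]
top 6.475 z 0.1396 F [ 1.06 -0.12 -2.17] ph -9.1 2 w  yel [(95, np.float64(-161.9))]
top 6.525 z 0.1396 F [ 0.86  0.84 -1.86] ph -0.8 1 w 2.89 yel [(96, np.float64(-155.1))]
top 6.575 z 0.1395 F [ 0.93  1.29 -1.96] ph 4.7 1 w 1.94 yel [(91, np.float64(-148.1))]
side 6.625 z 0.1395 F [-0.43  0.04 -2.75] ph 11.5 6 w  yel [(49, np.float64(-141.2))]
side 6.675 z 0.1395 F [ 0.35  0.35 -1.87] ph -11.7 6 w 2.39 yel [(50, np.float64(-134.4))]
side 6.725 z 0.1395 F [ 0.17  0.16 -2.35] ph -4.8 7 w 2.42 yel [(51, np.float64(-127.3))]
```

```bash
python3 -m inch '0 0 0 0 0 -4 0;0 0 0 0 0 -6.5 0;0 0 0 0 0 -6.5 0;0 0 0 0 0 -6.5 0;0 0 0 0 0 -6.5 0;0 0 0 0 0 -6.5 0;0 0 0 0 0 -6.5 0;0 0 0 0 0 -6.5 0' >/dev/null
python3 look.py side side side side
```

```text
side 7.775 z 0.1328 F [-0.46  0.23 -1.97] ph -12.4 6 w  yel [(25, np.float64(19.0))]
side 7.825 z 0.1328 F [ 0.17 -0.22 -1.73] ph -5.3 7 w 2.47 yel [(34, np.float64(23.3))]
side 7.875 z 0.1329 F [ 0.19  0.28 -2.92] ph 1.6 6 w 2.42 yel [(44, np.float64(26.7))]
side 7.925 z 0.1328 F [ 0.09 -0.19 -1.81] ph 8.1 7 w 2.28 yel [(32, np.float64(34.9))]
```

```bash
python3 -m inch '0 0 0 0 0 -1 0;0 0 0 0 0 -1 0' >/dev/null; python3 look.py side side
python3 -m inch '0 0 0 0 0 -0.6 0;0 0 0 0 0 -0.6 0' >/dev/null; python3 look.py side side
python3 -m inch '0 0 0 0 0 -0.5 0;0 0 0 0 0 -0.5 0' >/dev/null; python3 look.py side side
python3 -m inch '0 0 0 0 0 -0.4 0;0 0 0 0 0 -0.4 0' >/dev/null; python3 look.py side side
```

```text
side 8.225 z 0.1317 F [ 0.39 -0.88 -2.58] ph -10.9 8 w  yel [(87, np.float64(75.4))]
side 8.275 z 0.1317 F [ 0.31  0.36 -1.8 ] ph -5.1 6 w 2.04 yel [(91, np.float64(81.9))]
side 8.575 z 0.1312 F [-0.2   0.43 -1.77] ph 6.7 8 w  yel [(90, np.float64(122.0))]
side 8.625 z 0.1312 F [ 0.63 -0.86 -2.1 ] ph 13.5 8 w 2.37 yel [(90, np.float64(128.6))]
side 8.925 z 0.1307 F [ 0.94 -0.11 -1.71] ph -7.5 7 w  yel [(76, np.float64(168.3))]
side 8.975 z 0.1307 F [ 0.21 -0.52 -2.19] ph -1.4 6 w 2.13 yel [(71, np.float64(175.1))]
side 9.275 z 0.1304 F [-1.42  0.9  -0.51] ph 0.1 6 w  yel [(56, np.float64(-153.3))]
side 9.325 z 0.1305 F [ 0.56  0.81 -0.13] ph 4.6 7 w 1.6 yel [(44, np.float64(-148.1))]
```

```bash
python3 -m inch '0 0 0 0 0 -0.4 0' >/dev/null; python3 look.py side side
python3 -m inch '0 0 0 0 0 -0.2 0' >/dev/null; python3 look.py side side
```

```text
side 9.5 z 0.1301 F [-0.77  1.64 -0.67] ph -11.4 7 w  yel [(50, np.float64(-134.0))]
side 9.55 z 0.13 F [-0.27  2.01 -0.22] ph -8.5 8 w 1.0 yel [(47, np.float64(-131.3))]
side 9.725 z 0.1299 F [-0.69  1.3   0.23] ph -0.9 7 w  yel [(52, np.float64(-123.6))]
side 9.775 z 0.1299 F [-0.72  1.69  0.18] ph 0.8 7 w 0.6 yel [(51, np.float64(-121.7))]
```

```bash
python3 -m inch '0 0 0 0 0 -0.1 0' >/dev/null; python3 look.py side side
python3 -m inch '0 0 0 0 0 0 0;0 0 0 0 0 0 0' >/dev/null; python3 look.py side side
```

```text
side 9.95 z 0.1297 F [-0.24  1.63  0.53] ph 4.6 6 w  yel [(53, np.float64(-117.3))]
side 10.0 z 0.1297 F [ 0.47  2.25 -0.32] ph 5.8 8 w 0.42 yel [(49, np.float64(-116.8))]
side 10.3 z 0.1297 F [-0.47  1.9  -1.14] ph 9.2 7 w  yel [(49, np.float64(-113.2))]
side 10.35 z 0.1297 F [-0.71  1.86  0.08] ph 10.4 8 w 0.41 yel [(52, np.float64(-112.6))]
```

```bash
python3 -m inch '0 0 0 0 0 0 0;0 0 0 0 0 0 0;0 0 0 0 0 0 0;0 0 0 0 0 0 0;0 0 0 0 0 0 0;0 0 0 0 0 0 0;0 0 0 0 0 0 0;0 0 0 0 0 0 0' >/dev/null; python3 look.py side side
python3 -m inch '0 0 0 0 0 0 0;0 0 0 0 0 0 0;0 0 0 0 0 0 0;0 0 0 0 0 0 0;0 0 0 0 0 0 0;0 0 0 0 0 0 0;0 0 0 0 0 0 0;0 0 0 0 0 0 0' >/dev/null; python3 look.py side side
```

```text
side 11.4 z 0.1296 F [-0.78  1.53 -0.74] ph 14.8 6 w  yel [(52, np.float64(-107.3))]
side 11.45 z 0.1296 F [-0.55  1.26  0.55] ph -14.6 8 w 0.18 yel [(53, np.float64(-107.1))]
side 12.5 z 0.1296 F [-1.24  2.71  0.95] ph -10.7 8 w  yel [(50, np.float64(-103.8))]
side 12.55 z 0.1296 F [0.66 1.7  0.44] ph -10.5 8 w 0.05 yel [(51, np.float64(-103.6))]
```

```bash
python3 -m inch '0 0 0 0 0 0.15 0;0 0 0 0 0 0.15 0;0 0 0 0 0 0.15 0;0 0 0 0 0 0.15 0' >/dev/null; python3 look.py side side
python3 -m inch '0 0 0 0 0 0 0;0 0 0 0 0 0 0;0 0 0 0 0 0 0;0 0 0 0 0 0 0' >/dev/null; python3 look.py side side
```

```text
side 13.1 z 0.1297 F [-0.84  1.59 -0.18] ph -3.9 7 w  yel [(55, np.float64(-96.6))]
side 13.15 z 0.1297 F [-0.74  2.13  0.24] ph -3.5 5 w 0.14 yel [(49, np.float64(-95.6))]
side 13.7 z 0.1298 F [-0.99  1.62  0.32] ph 6.6 8 w  yel [(52, np.float64(-86.2))]
side 13.75 z 0.1298 F [-0.62  0.43  0.45] ph 6.6 5 w 0.0 yel [(50, np.float64(-84.7))]
```

```bash
python3 -m inch '0 0 0 0 0 0 0;0 0 0 0 0 0 0;0 0 0 0 0 0 0;0 0 0 0 0 0 0;0 0 0 0 0 0 0;0 0 0 0 0 0 0;0 0 0 0 0 0 0;0 0 0 0 0 0 0' >/dev/null; python3 look.py side
python3 -m inch '0 0 0 0 0 0 0;0 0 0 0 0 0 0;0 0 0 0 0 0 0;0 0 0 0 0 0 0;0 0 0 0 0 0 0;0 0 0 0 0 0 0;0 0 0 0 0 0 0;0 0 0 0 0 0 0' >/dev/null; python3 look.py side
```

```text
side 14.8 z 0.1298 F [-0.6   1.   -0.67] ph -3.6 6 w  yel [(49, np.float64(-65.6))]
side 15.85 z 0.1298 F [-0.48  1.41  0.46] ph -13.1 4 w  yel [(45, np.float64(-46.0))]
```

```bash
python3 -m inch '0 0 0 0 0 0 0;0 0 0 0 0 0 0;0 0 0 0 0 0 0;0 0 0 0 0 0 0;0 0 0 0 0 0 0;0 0 0 0 0 0 0' >/dev/null; python3 look.py side
python3 -m inch '0 0 0 0 0 -0.08 0;0 0 0 0 0 -0.08 0;0 0 0 0 0 -0.08 0' >/dev/null; python3 look.py side side
```

```text
side 16.65 z 0.1298 F [-0.11  0.63  0.02] ph 1.9 7 w  yel []
side 17.075 z 0.1297 F [-1.39  1.21  0.32] ph 8.7 8 w  yel []
side 17.125 z 0.1297 F [-1.18  2.41  0.26] ph 9.2 8 w 0.18 yel []
```

```bash
for i in 1 2 3 4; do python3 -m inch '0 0 0 0 0 0 0;0 0 0 0 0 0 0' >/dev/null; python3 look.py side; done
```

```text
side 17.425 z 0.1297 F [-1.01  1.18  0.42] ph 12.6 8 w  yel []
side 17.725 z 0.1297 F [-0.38  2.03  0.98] ph -14.3 6 w  yel []
side 18.025 z 0.1297 F [-1.22  2.23  0.62] ph -10.6 8 w  yel []
side 18.325 z 0.1297 F [-0.91  1.88 -0.01] ph -6.8 7 w  yel []
```

```bash
for i in 1 2 3; do python3 -m inch '0 0 0 0 0 0 0;0 0 0 0 0 0 0' >/dev/null; python3 look.py side; done
```

```text
side 18.625 z 0.1297 F [-0.77  1.49 -0.63] ph -3.6 7 w  yel []
side 18.925 z 0.1297 F [-0.87  1.76  0.56] ph -0.8 7 w  yel []
side 19.225 z 0.1293 F [-0.58  2.43 -0.89] ph 6.2 8 w  yel []
```

```bash
python3 -m inch '0 0 0 0 0 0 0' >/dev/null; python3 look.py side side
```

```text
side 19.4 z 0.1294 F [-0.13  1.91 -0.97] ph 6.4 8 w  yel []
side 19.45 z 0.1294 F [-0.55  1.99 -1.21] ph 6.2 7 w -0.05 yel []
```

The wheel has stopped and Fz has dropped, so the hole has caught the tip. Now I push it in gently.

```bash
python3 -m inch '0 0 0 0 0 -0.6 0;0 0 0 0 0 -1.2 0' >/dev/null; python3 look.py side
python3 -m inch '0 0 0 0 0 -0.7 0;0 0 0 0 0 -1.2 0' >/dev/null; python3 look.py side side
```

```text
side 19.75 z 0.1286 F [-1.32  1.78 -1.08] ph 6.2 8 w  yel []
side 20.05 z 0.1276 F [-0.94  1.66  1.7 ] ph 5.9 8 w  yel []
side 20.1 z 0.1276 F [0.06 2.02 0.54] ph 5.8 8 w -0.06 yel []
```

```bash
python3 -m inch '0 0 0 0 0 -0.5 0;0 0 0 0 0 -0.8 0' >/dev/null; python3 look.py side side side
python3 -m inch '0 0 0 0 0 -0.5 0;0 0 0 0 0 -0.8 0' >/dev/null; python3 look.py side side side
```

```text
side 20.4 z 0.1268 F [-1.06  1.7   1.81] ph 5.9 7 w  yel []
side 20.45 z 0.1268 F [-0.53  2.    2.49] ph 5.8 7 w -0.04 yel []
side 20.5 z 0.1268 F [-0.56  1.56  1.49] ph 5.5 6 w -0.09 yel []
side 20.8 z 0.126 F [-0.78  2.46  3.32] ph 5.4 6 w  yel []
side 20.85 z 0.1259 F [-0.92  1.21  3.64] ph 5.6 7 w 0.08 yel []
side 20.9 z 0.1258 F [-0.    1.58  2.83] ph 5.8 7 w 0.06 yel []
```

```bash
python3 -m inch '0 0 4 0 0 -0.2 0;0 0 8 0 0 -0.4 0' >/dev/null; python3 look.py side side
python3 -m inch '0 0 -4 0 0 -0.2 0;0 0 -8 0 0 -0.4 0' >/dev/null; python3 look.py side side
```

```text
side 21.2 z 0.1253 F [-2.89  1.11  2.95] ph 5.5 7 w  yel []
side 21.25 z 0.1253 F [-2.1   1.95  3.59] ph 5.7 7 w 0.04 yel []
side 21.55 z 0.1251 F [-0.7   2.49  2.52] ph 5.4 7 w  yel []
side 21.6 z 0.1248 F [-1.    2.19 -2.54] ph 5.3 7 w -0.04 yel []
```

The force fell back to the no-contact level, so the shaft is in the hole. I keep pushing home.

```bash
python3 -m inch '0 0 0 0 0 -0.7 0;0 0 0 0 0 -1.4 0' >/dev/null; python3 look.py side
python3 -m inch '0 0 0 0 0 -0.7 0;0 0 0 0 0 -1.5 0' >/dev/null; python3 look.py side
python3 -m inch '0 0 0 0 0 -0.7 0;0 0 0 0 0 -1.5 0' >/dev/null; python3 look.py side side
```

```text
side 21.9 z 0.1229 F [-0.93  1.96 -0.46] ph 4.7 6 w  yel []
side 22.2 z 0.1218 F [-1.32  1.23 -0.1 ] ph 4.8 6 w  yel []
side 22.5 z 0.1205 F [-1.29  1.99 -0.36] ph 4.7 5 w  yel []
side 22.55 z 0.1204 F [ 0.24  2.46 -0.07] ph 4.7 5 w 0.0 yel []
```

```bash
python3 -m inch '0 0 0 0 0 -0.5 0;0 0 0 0 0 -1.0 0' >/dev/null; python3 look.py side
python3 -m inch '0 0 0 0 0 -0.5 0;0 0 0 0 0 -0.8 0' >/dev/null; python3 look.py side
python3 -m inch '0 0 0 0 0 -0.5 0;0 0 0 0 0 -0.8 0' >/dev/null; python3 look.py side side
```

```text
side 22.85 z 0.1195 F [-0.69  2.01  0.01] ph 4.8 6 w  yel []
side 23.15 z 0.1188 F [-1.49  1.58  1.17] ph 4.7 6 w  yel []
side 23.45 z 0.1187 F [-3.79  1.55  6.59] ph 5.2 7 w  yel []
side 23.5 z 0.1187 F [-3.25  1.84  5.91] ph 4.7 5 w -0.15 yel []
```

The collar seats at z=0.1187, against the 0.1186 expected. I release and rise.

```bash
python3 -m inch '0 0 0 0 0 0.5 0;0 0 0 0 0 0.5 0.5;0 0 0 0 0 0.5 0.5;0 0 0 0 0 0.5 0.5;0 0 0 0 0 0.5 0.5'; python3 look.py side
python3 -m inch '0 0 0 0 0 10 0.5;0 0 0 0 0 30 0.5;0 0 0 0 0 60 0.5;0 0 0 0 0 100 0.5;0 0 0 0 0 100 0.5'; python3 look.py side side side
python3 - <<'E'
from h import *
f=eyes.grab_frame('wrist');np.save('w6.npy',f['frame']);s=bot.state();c=cam(f,s)
b=f['frame'][120:260,240:400,::-1];cv2.imwrite('pics/w6.png',cv2.resize(b,(640,560),interpolation=cv2.INTER_CUBIC))
print(proj(c,(.5402,.0463,.146)),blobs(f['frame'],(0,150,60),(6,255,255),50)[0])
E
```

```text
time_s: 24.18
position: [0.5398, 0.0457, 0.1183]
tcp_rot: [0.889, 0.458, -0.0, 0.0]
force: [-0.5, 0.3, 0.6]
opening: 0.0428
finger_force: 0.0
side 24.175 z 0.1183 F [-0.5   0.28  0.64] ph 6.4 8 w  yel []
time_s: 24.85
position: [0.5426, 0.0458, 0.225]
tcp_rot: [0.889, 0.458, 0.005, 0.002]
force: [1.0, -0.4, -0.9]
opening: 0.0428
finger_force: 0.0
side 24.85 z 0.225 F [ 0.97 -0.41 -0.9 ] ph 6.3 8 w  yel []
side 24.9 z 0.2223 F [-0.17 -0.05  0.5 ] ph 6.2 8 w -0.04 yel []
side 24.95 z 0.2202 F [-0.62 -0.45 -0.57] ph 6.2 8 w 0.02 yel []
[318.04433537 208.3269822 ] [(np.int32(736), array([319.09, 204.17]), array([308, 186,  24,  36], dtype=int32))]
```

View pics/w6.png

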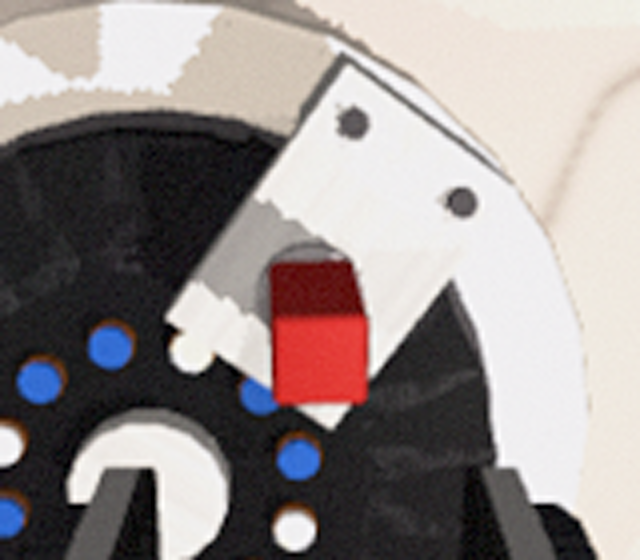

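The pin stands upright with its collar on the bracket: the handle is centred at crop (320,345) and the wheel is at rest (phase steady at 6.2).

```bash
python3 look.py side side; python3 -c "
from workcell import bot
print(bot.finish_job())"
```

```text
side 25.05 z 0.2178 F [-0.43  0.53 -0.32] ph 6.2 8 w  yel []
side 25.1 z 0.2173 F [ 0.18  0.11 -0.59] ph 6.2 8 w -0.01 yel []
the job is handed in; nothing more can be done
None
```

I handed the job in at about 25 s (no verdict came back): rubbing slowed the wheel to about 0.2 rad/s before the hole arrived, and the pin is now pushed home with its collar on the bracket, the wheel stopped and the gripper clear.

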